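Release the two-catch lid of a gauge case

ROBOT

A 6-joint arm with a two-finger parallel gripper is mounted at the origin on the work surface; the furniture and walls round the work are solid. World frame = base frame: x ahead of the robot, y to its left, z up, the work surface at z = 0. Lengths are in m, angles in degrees, forces in N, time in s.
With the tool pointing down it reaches from about 0.325 to 0.85 m from the base axis. Payload 4.4 kg.
Tool frame: the origin (TCP) lies on the centre line of the jaws, within the pads' length; the fingertips stand 17 mm ahead of it and the grasp point (between the pads) lies 2 mm behind it (env.finger_overhang is the distance from the TCP to the fingertips, in m); z points along the fingers, y is the line along which they close (so a half turn about z gives the same grasp; the last joint's range is limited). The gripper opens to 94 mm and grips with 3 to 60 N. Pads are 16 mm wide; open, the fingers measure 119 mm over their backs; the gripper's body (75 mm by 177 mm) begins 78 mm behind the grasp point.
Start: joints at [62.825, 11.837, 88.321, -0, 79.842, -8.623], TCP at [0.183, 0.545, 0.196] pointing down, gripper open.
Joint ranges: [-156.59, 156.59], [-49.26, 127.26], [12.9, 141.05], [-63.56, 243.56], [4.71, 150.69], [-161.64, 161.64]. Speed limits (degrees/s): [159.86, 159.86, 180, 180, 180, 180].

INTERFACE

Orientations are given as [roll, pitch, yaw] about the fixed x, y, z axes, in that order (R = Rz(yaw) Ry(pitch) Rx(roll)).
In Python, from workcell import telemetry, eyes, ticket, env gives the robot as it stands.
- The arm moves only by the tool send_rows, never from a script. Its argument "deltas" is a list of rows, each a list of 3 entries, a list of its own where there are three numbers: the turn, a rotation vector about the tool's x, y, z in degrees, then the shift along the tool's x, y, z in mm, then the opening in per cent of the stroke, from 0 (shut) to 100 (fully open). A call has 1 to 12 rows; each row shifts and turns the commanded pose from where the row before left it, along the tool's axes as they then stand; what a row does not reach is not made up. A row lasts 1/8 s, in which the tool goes at most 62.5 mm and 10.7 degrees, less where a joint would pass 70% of its speed; a pose out of reach is approached as far as the arm can. A call with a gripper value outside its range is refused whole. The fingers move at their own pace and stop on an object; the grip force is fixed at half the most. Time passes only in rows, so rows that do not move let the fingers close. It gives the time, the measured TCP pose, the force, the opening and the grip force at its end, in the units of the state.
- telemetry.state(): the state, without advancing time (a new reading comes with each control period).
- eyes.get_image(name): name is "side" or "top"; returns (picture, depth): 384x512x3 uint8, red, green, blue; 384x512 float32, m along the optical axis (not along the pixel's ray), 0 where there is no reading.
- eyes.get_calibration(name): a dict with "fx", "fy", "cx", "cy" (pixels), "origin" and "rotation" of the camera in the world. Camera axes: x right, y down, z forward; pixel columns grow to the right and rows downward; lengths in m; the calibration is good to about 2 mm. A picture is of the moment at which its call begins. get_calibration takes no time and is no camera call.
- ticket.sign_off(): hands the job in; it is judged then, once.
The state is a dict: "time_s": time; "joint_pos": joint angles; "joint_velocities": joint speeds; "effort": joint torques, N m; "tool_pos": TCP position; "tool_rot": TCP orientation; "wrist_force": force on the tool from outside, world axes, zero at the start; "torque": the same for the moment, N m; "grip_width": finger opening in m; "grasp_force": force on a finger pad.
Only numpy, scipy, OpenCV 4.12 (cv2) and the standard library are available. Lean on these libraries where they do the work, as an engineer would, in place of code of your own. Each camera call takes 0.05 s, during which the arm holds its last target. There are 200 camera calls.

TASK

Open the gauge case: with one fingertip on each of its two front catch keys, press both keys down together and keep both held down while the damped lid rises by itself, until it has come to rest at its stop; then let both keys spring back up and move clear. The keys are only pressed from above: do not pry or push the lid, and do not lift, knock or shift the things lying round the case.

Things in the scene. Friction and masses are not known exactly. Their poses are not given: they have to be found in the camera images.
- case: Low grey instrument case, 140 mm deep (x) by 165 mm wide (y), 52 mm high shut, screwed to the bench. Lid: aluminium frame with a clear window over stored gauges. Origin: middle of its underside. x points from the front (catches, facing the clipboard) to the rear (hinges, by the wall), y to the left seen from the front, z up; it may be turned about z. Two catch housings stand at its front, each with a black key on top.
- key_left_top (a point): Middle of the flat top of the left (+y) catch key, a black ribbed block 29 mm (x) by 30 mm (y), at x = -100, y = +36 mm of the case, 57 mm above the bench at rest. It moves straight down with the key. Its steel housing, 38 (x) by 36 (y) mm, is 48 mm high, so a fully pressed key still stands 2 mm proud. Axes as the case's.
- key_right_top (a point): The same for the right (-y) catch key, at x = -100, y = -36 mm of the case, 72 mm from the left one. Between the two housings there is a 36 mm gap with only a sill plate 9 mm high.
- key_left (a joint): Travel of the left key in m: 0 at rest (up), 0.007 fully down on its stop. A spring pushes it back: about 1.5 N starts it, 5 N holds it fully down. Beyond 0.0045 its hook is clear of the lid.
- key_right (a joint): The same for the right key.
- lid (a joint): Opening of the lid in rad about the hinge along the rear edge, 30 mm above the bench: 0 shut, 0.40 at its stop, where it stays. Springs raise it slowly: about 3 s to the stop once both hooks are clear. If a key is let go before the lid is about 0.2 rad open, its hook catches or jams on a second lip and the lid stays ajar; pressing both again frees it.
- lid_front (a point): Middle of the upper front edge of the lid, 52 mm above the bench when shut and about 108 mm when open; it moves up and then back, away from the keys. It lies 30 mm behind the middles of the keys when shut.
- ring: Bystander, loose: black and white setting ring, 65 mm across, 23 mm high, at the right end (-y) of the case or beside the right catch. Origin: middle of its underside.
- nut: Bystander, loose: wheel nut, 30 mm across, 19 mm high, lying on the clipboard (a fixed board 4 mm thick in front of the case). Origin: middle of its underside.
- micrometer: Bystander, loose: outside micrometer lying flat on the clipboard, 132 x 47 mm, 18 mm high, long along its y. Origin: middle of its underside.
- v_block: Bystander, loose: steel v-block, 49 x 52 mm, 34 mm high. It and the setting ring may change places. Origin: middle of its underside.
- stamp: Bystander, loose: hand stamp standing on its black foot (27 x 54 mm) with a wooden knob, 80 mm high, at the left end (+y) of the case. Origin: middle of its underside.

How it is judged:
By the outcome, as a careful person would: the job done as asked, in the order asked, and still so for the second after the job is handed in, with the robot touching nothing.
It also fails if it takes over 40 s, if anything falls off the work surface, if the arm or the gripper's body presses on something with over 40 N, if the wrist force passes 120 N, or if a joint passes its speed limit or range.

## Working session

There is one attempt and no reset: what is moved stays moved. The work goes in short steps, Python scripts to look and compute and a tool call to move; the robot and the scene stay as the last step left them, time stands still between calls to the robot, and variables do not carry over. Pictures are saved under pics/ and viewed, at most 10 in all, crops included, and the job is handed in when it is done.

Besides the shell and the picture viewer there is one more tool, called after ">>>" as a command line: name --argument value ..., lists and objects as JSON in quotes. send_rows: Moves the arm, as the interface text tells. Its arguments: {"type":"object","properties":{"deltas":{"type":"array","items":{"type":"array"}}},"required":["deltas"]}

```bash
mkdir -p pics; python3 - <<'E'
from workcell import telemetry, eyes, env
import cv2, numpy as np
s=telemetry.state(); print(s['time_s'],s['tool_pos'],s['tool_rot'],s['grip_width'],env.finger_overhang)
for n in ('top','side'):
    im,d=eyes.get_image(n); c=eyes.get_calibration(n); print(n,c)
    np.savez(f'pics/{n}.npz',im=im,d=d); cv2.imwrite(f'pics/{n}0.png',im[:,:,::-1])
E
```

```text
0.0 [0.18257446 0.54438378 0.19521621] [-1.79873077e+02 -1.92991760e-02  1.61448684e+02] 0.09376561608868397 0.017
top {'fx': 364.50161281270005, 'fy': 364.50161281270005, 'cx': 257.3185918545941, 'cy': 187.92161571288167, 'origin': array([ 0.39473338, -0.08167042,  0.9516554 ]), 'rotation': array([-168.99174316,   -0.83558478,  -89.28604338])}
side {'fx': 386.3287862361047, 'fy': 386.3287862361047, 'cx': 255.2159783937851, 'cy': 185.16582107613635, 'origin': array([0.26434542, 0.57033191, 0.5446626 ]), 'rotation': array([-1.24133483e+02,  1.07082807e-01, -1.56156305e+02])}
```

View pics/top0.png

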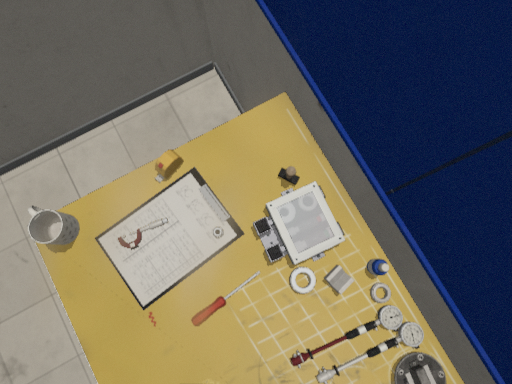

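View pics/side0.png

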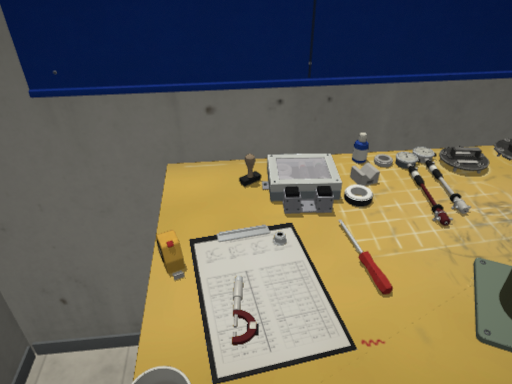

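The top view shows the keys at about (263,227) for the left and (275,254) for the right. The case is centred near (305,223), the ring at (303,280) and the stamp at (290,175). In the side view the keys are at (292,192) and (325,192).

```bash
cat > h.py <<'E'
import numpy as np, cv2
from scipy.spatial.transform import Rotation as R
from workcell import eyes
def cloud(n,d):
    c=eyes.get_calibration(n); v,u=np.mgrid[:384,:512]
    p=np.stack([(u-c['cx'])/c['fx']*d,(v-c['cy'])/c['fy']*d,d],-1)
    return p@R.from_euler('xyz',c['rotation'],degrees=True).as_matrix().T+c['origin']
def ray(n,u,v,z):
    c=eyes.get_calibration(n)
    r=R.from_euler('xyz',c['rotation'],degrees=True).as_matrix()@np.array([(u-c['cx'])/c['fx'],(v-c['cy'])/c['fy'],1])
    return c['origin']+r*(z-c['origin'][2])/r[2]
E
python3 - <<'E'
from h import *
for n,roi,(cu,cv_,cw) in (('top',(245,205,300,275),(0,0,0)),('side',(275,175,345,215),(0,0,0))):
    f=np.load(f'pics/{n}.npz'); im,d=f['im'],f['d']; P=cloud(n,d)
    g=im.max(2); m=((g<60)&(d>0)).astype('uint8')
    k=np.zeros_like(m); x0,y0,x1,y1=roi; k[y0:y1,x0:x1]=1
    m&=k; N,L,S,C=cv2.connectedComponentsWithStats(m)
    for i in range(1,N):
        if S[i,4]<25: continue
        q=P[L==i]; (c,sz,a)=cv2.minAreaRect(np.argwhere(L==i)[:,::-1].astype('float32'))
        print(n,S[i],C[i].round(1),'rect',np.round(c,1),np.round(sz,1),round(a),'med',np.median(q,0).round(4),'ray',ray(n,*c,.057).round(4))
    for h in (0.052,):
        b=((abs(P[:,:,2]-h)<.006)&(d>0)).astype('uint8'); 
        N,L,S,C=cv2.connectedComponentsWithStats(b)
        for i in range(1,N):
            if S[i,4]<300: continue
            q=P[L==i]; r=cv2.minAreaRect(q[:,:2].astype('float32')); print(n,'h',h,S[i],r, np.median(q[:,2]))
    t=im[y0:y1,x0:x1]; cv2.imwrite(f'pics/{n}_c.png',cv2.resize(t,None,fx=7,fy=7,interpolation=2)[:,:,::-1])
a=cv2.imread('pics/top_c.png');b=cv2.imread('pics/side_c.png');
w=max(a.shape[1],b.shape[1]);o=np.zeros((a.shape[0]+b.shape[0],w,3),'uint8');o[:a.shape[0],:a.shape[1]]=a;o[a.shape[0]:,:b.shape[1]]=b
cv2.imwrite('pics/crop.png',cv2.resize(o,None,fx=.75,fy=.75))
E
```

```text
top [255 219  15  14 119] [262.  225.7] rect [261.9 225.8] [11.2 10.7] 63 med [ 0.4742 -0.1051  0.0568] ray [ 0.4745 -0.105   0.057 ]
top [267 245  15  15 132] [274.3 252.2] rect [274.4 252.3] [11.6 11.2] 63 med [ 0.4115 -0.1349  0.0564] ray [ 0.4109 -0.1359  0.057 ]
top h 0.052 [239   0 239 384 709] ((0.6113296151161194, -0.31909656524658203), (1.1328712701797485, 0.0032273083925247192), 29.946165084838867) 0.051700328946901575
top h 0.052 [ 266  181   80   83 3745] ((0.4885709881782532, -0.21207046508789062), (0.16516588628292084, 0.144509956240654), 25.55078887939453) 0.05087362656372385
side [285 186  15  11 137] [291.8 191.5] rect [292. 191.] [10. 14.] 90 med [ 0.4736 -0.0991  0.0557] ray [ 0.4726 -0.0989  0.057 ]
side [317 186  16  10 140] [324.2 190.6] rect [324.5 190.5] [ 9. 15.] 90 med [ 0.409  -0.1303  0.0555] ray [ 0.4077 -0.1294  0.057 ]
side h 0.052 [366 125 146  12 555] ((0.18577949702739716, -0.5630021691322327), (0.4407906234264374, 0.009876813739538193), 29.997554779052734) 0.0520424930673411
side h 0.052 [   0  133  360   24 1421] ((0.809613823890686, -0.20199766755104065), (0.960629940032959, 0.009998828172683716), 30.030780792236328) 0.052102793686629234
side h 0.052 [ 268  154   75   45 2498] ((0.4742206335067749, -0.18881568312644958), (0.16486117243766785, 0.19128888845443726), 25.62751579284668) 0.05039952709000453
```

View pics/crop.png

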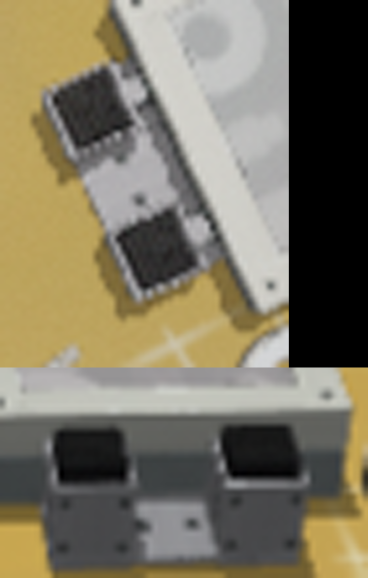

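The keys sit 71 mm apart (72 expected) at z ≈ 0.057, and the case size matches. The midpoint of the keys is about (0.4435, -0.120), and the line through them points at 25.8°. I'll travel there high up, then turn.

>>> send_rows --deltas '[[[0, 0, 0], [-38, -45.5, 0], 100], [[0, 0, 0], [-38, -45.5, 0], 63], [[0, 0, 0], [-38, -45.5, 0], 63], [[0, 0, 0], [-38, -45.5, 0], 63], [[0, 0, 0], [-38, -45.5, 0], 63], [[0, 0, 0], [-38, -45.5, 0], 63], [[0, 0, 0], [-38, -45.5, 0], 63], [[0, 0, 0], [-38, -45.5, 0], 63], [[0, 0, 0], [-38, -45.5, 0], 63], [[0, 0, 0], [-38, -45.5, 0], 63], [[0, 0, 0], [-38, -45.5, 0], 63], [[0, 0, 0], [-38, -45.5, 0], 63]]'

```text
time_s: 1.6
tool_pos: [0.4417, -0.1195, 0.1961]
tool_rot: [180.0, -0.0, 161.4]
wrist_force: [0.8, 0.6, 1.1]
grip_width: 0.0594
grasp_force: 0.0
```

>>> send_rows --deltas '[[[0, 0, 10.4], [0, 0, 0], 63], [[0, 0, 10.4], [0, 0, 0], 63], [[0, 0, 10.4], [0, 0, 0], 63], [[0, 0, 10.4], [0, 0, 0], 63], [[0, 0, 10.4], [0, 0, 0], 63], [[0, 0, 10.4], [0, 0, 0], 63], [[0, 0, 10.4], [0, 0, 0], 63], [[0, 0, 10.4], [0, 0, 0], 63], [[0, 0, 10.4], [0, 0, 0], 63], [[0, 0, 10.4], [0, 0, 0], 63], [[0, 0, 10.4], [0, 0, 0], 63], [[0, 0, 10.4], [0, 0, 0], 63]]'

```text
time_s: 3.1
tool_pos: [0.4411, -0.1174, 0.1958]
tool_rot: [-179.9, 0.0, 36.3]
wrist_force: [0.3, 0.1, 0.5]
grip_width: 0.0596
grasp_force: 0.0
```

>>> send_rows --deltas '[[[0, 0, 10.4], [0, 0, 0], 63], [[0, 0, 0], [0, 0, 0], 63], [[0, 0, 0], [0, 0, 0], 63]]'

```text
time_s: 3.48
tool_pos: [0.4413, -0.1175, 0.1961]
tool_rot: [-180.0, 0.0, 26.4]
wrist_force: [-0.3, -0.9, -0.1]
grip_width: 0.0588
grasp_force: 0.0
```

I got the tool's y direction wrong: it lies at yaw − 90°, so yaw has to be about 115.8°. I'll turn back before coming down.

>>> send_rows --deltas '[[[0, 0, -9.9], [0, 0, 0], 63], [[0, 0, -9.9], [0, 0, 0], 63], [[0, 0, -9.9], [0, 0, 0], 63], [[0, 0, -9.9], [0, 0, 0], 63], [[0, 0, -9.9], [0, 0, 0], 63], [[0, 0, -9.9], [0, 0, 0], 63], [[0, 0, -9.9], [0, 0, 0], 63], [[0, 0, -9.9], [0, 0, 0], 63], [[0, 0, -10.2], [0, 0, 0], 63], [[0, 0, 0], [-2, 1, 40], 63], [[0, 0, 0], [0, 0, 38], 63], [[0, 0, 0], [0, 0, 0], 63]]'

```text
time_s: 4.97
tool_pos: [0.4404, -0.1176, 0.1155]
tool_rot: [-179.7, -0.3, 115.7]
wrist_force: [-0.2, -0.5, 0.4]
grip_width: 0.0592
grasp_force: 0.0
```

```bash
python3 - <<'E'
from h import *
from workcell import telemetry
s=telemetry.state(); print(s['time_s'],s['tool_pos'],s['tool_rot'],s['grip_width'],s['wrist_force'])
o=[]
for n,(x,y) in (('top',(225,190)),('side',(260,125))):
    im,d=eyes.get_image(n); np.savez(f'pics/{n}1.npz',im=im,d=d)
    o.append(cv2.resize(im[y:y+90,x:x+95],None,fx=4,fy=4,interpolation=2))
cv2.imwrite('pics/c1.png',np.hstack(o)[:,:,::-1])
E
```

```text
4.975 [ 0.44039557 -0.11757243  0.11546673] [-179.72355566   -0.34735097  115.72760837] 0.059169447232965695 [-0.17512944 -0.47136175  0.41687674]
```

View pics/c1.png

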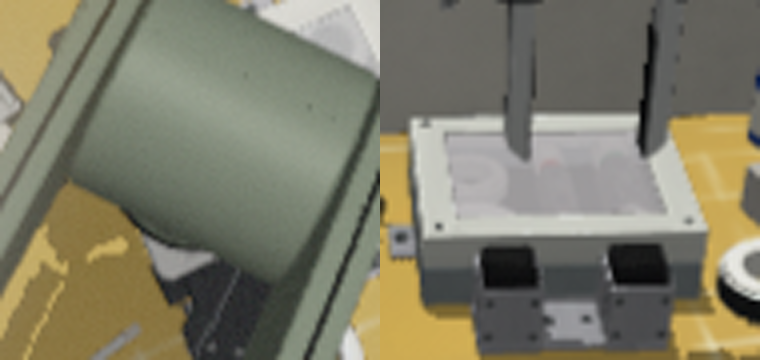

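The side crop shows both fingertips above the keys, at about (295,164) and (327,163) in full-image pixels. The gripper body hides the keys from the top camera. Next I compare tips and keys within the side view alone.

```bash
python3 - <<'E'
from h import *
f=np.load('pics/side1.npz'); P=cloud('side',f['d'])
x=np.array([-.434,.901]);y=np.array([.901,.434]); t=np.array([.4404,-.1176])
m=(f['d']>0)&(abs(P[:,:,2]-.112)<.012)&(np.hypot(P[:,:,0]-t[0],P[:,:,1]-t[1])<.07)
n,L,S,C=cv2.connectedComponentsWithStats(m.astype('uint8'))
for i in range(1,n):
    if S[i,4]<8: continue
    q=P[L==i]; e=(q[:,:2]-t); ax,ay=e@x*1e3,e@y*1e3
    print(S[i],'toolx',np.percentile(ax,[5,50,95]).round(1),'tooly',np.percentile(ay,[5,50,95]).round(1),'zmin',q[:,2].min().round(4))
# key tops, side & top, only points on the top plane
for nm,fl in (('side','side1'),('top','top')):
    f=np.load(f'pics/{fl}.npz'); P=cloud(nm,f['d']); g=f['im'].max(2)
    m=(g<60)&(f['d']>0)&(abs(P[:,:,2]-.057)<.003)&(np.hypot(P[:,:,0]-t[0],P[:,:,1]-t[1])<.07)
    n,L,S,C=cv2.connectedComponentsWithStats(m.astype('uint8'))
    for i in range(1,n):
        if S[i,4]<8: continue
        q=P[L==i]; e=(q[:,:2]-t); ax,ay=e@x*1e3,e@y*1e3
        print(nm,S[i],'toolx',np.percentile(ax,[2,50,98]).round(1),'tooly',np.percentile(ay,[2,50,98]).round(1),np.median(q[:,2]).round(4))
E
```

```text
side [286 187  14   8  95] toolx [-14.1  -1.5  10.8] tooly [22.6 35.8 49.4] 0.0564
side [318 186  15   8 103] toolx [-16.3  -0.9  10.5] tooly [-49.4 -35.7 -22.2] 0.0562
top [256 219  14  14 100] toolx [-16.2  -4.5   7.6] tooly [24.6 36.9 49.8] 0.0572
top [268 245  14  15 114] toolx [-16.8  -4.3   8.4] tooly [-47.2 -33.4 -20.6] 0.0565
```

Laterally centred to about 1 mm. A 2 mm shift rearward brings it onto the key middles, then I'll descend.

>>> send_rows --deltas '[[[0, 0, 0], [-2, 0, 0], 63], [[0, 0, 0], [0, 0, 12], 63], [[0, 0, 0], [0, 0, 12], 63], [[0, 0, 0], [0, 0, 10], 63], [[0, 0, 0], [0, 0, 0], 63], [[0, 0, 0], [0, 0, 0], 63]]'

```text
time_s: 5.82
tool_pos: [0.4442, -0.1208, 0.0843]
tool_rot: [-180.0, -0.0, 115.6]
wrist_force: [-0.5, -0.2, 0.2]
grip_width: 0.0593
grasp_force: 0.0
```

>>> send_rows --deltas '[[[0, 0, 0], [0, 0, 5], 63], [[0, 0, 0], [0, 0, 3], 63], [[0, 0, 0], [0, 0, 2], 63], [[0, 0, 0], [0, 0, 2], 63], [[0, 0, 0], [0, 0, 2], 63], [[0, 0, 0], [0, 0, 0], 63]]'

```text
time_s: 6.58
tool_pos: [0.444, -0.1207, 0.0702]
tool_rot: [-180.0, -0.0, 115.6]
wrist_force: [-0.1, -0.3, -0.4]
grip_width: 0.0591
grasp_force: 0.0
```

>>> send_rows --deltas '[[[0, 0, 0], [0, 0, 1], 63], [[0, 0, 0], [0, 0, 1], 63], [[0, 0, 0], [0, 0, 0], 63]]'

```text
time_s: 6.95
tool_pos: [0.4441, -0.1207, 0.0683]
tool_rot: [-180.0, -0.0, 115.6]
wrist_force: [-0.4, -0.4, 0.8]
grip_width: 0.0592
grasp_force: 0.0
```

```bash
python3 - <<'E'
from h import *
from workcell import telemetry
for _ in range(3):
    im,d=eyes.get_image('side'); s=telemetry.state(); print(s['tool_pos'].round(4),s['wrist_force'].round(2),s['torque'].round(2))
cv2.imwrite('pics/c2.png',cv2.resize(im[140:220,255:365],None,fx=6,fy=6,interpolation=2)[:,:,::-1])
E
```

```text
[ 0.4442 -0.1207  0.0683] [0.1  0.58 0.77] [0.05 0.03 0.02]
[ 0.4442 -0.1208  0.0684] [ 0.7   0.8  -0.13] [-0.1   0.05 -0.  ]
[ 0.4442 -0.1208  0.0684] [ 0.56 -0.36 -0.4 ] [-0.1   0.05  0.  ]
```

View pics/c2.png

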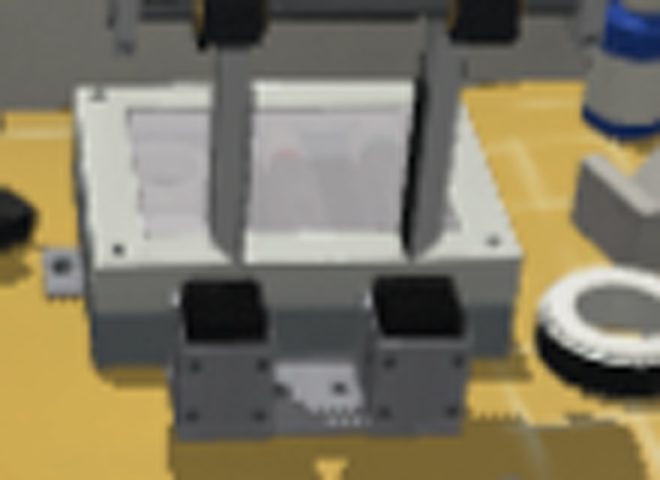

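The side crop shows the tips ending at about (294.7,183.7) and (323.3,182.5), roughly 8 px above the key centres and overlapping the lid edge. They're either still too high or too far back, so I'll check with depth.

```bash
python3 - <<'E'
from h import *
im,d=eyes.get_image('side'); P=cloud('side',d)
np.set_printoptions(suppress=True,precision=1,linewidth=200)
t=np.array([.4441,-.1207]);x=np.array([-.432,.902]);y=np.array([.902,.432])
for u in (293,294,295,296,323,324,325,326):
  print(u)
  for v in (172,176,180,181,182,183,184,185,186,187,189,191):
    p=P[v,u]; e=(p[:2]-t)*1e3; print('  ',v,im[v,u],np.array([e@x,e@y,p[2]*1e3]))
E
```

```text
293
   172 [96 97 96] [  8.9  35.8 107.3]
   176 [97 98 97] [ 8.4 35.2 96.9]
   180 [96 98 96] [ 9.7 34.8 87.5]
   181 [96 97 96] [ 9.3 34.7 84.7]
   182 [113 115 111] [ 9.2 34.5 82. ]
   183 [130 131 127] [10.1 34.5 80. ]
   184 [106 107 103] [-29.3  28.5  50.7]
   185 [97 98 94] [-28.8  28.5  48.3]
   186 [70 71 68] [-31.5  27.9  43.7]
   187 [18 18 18] [-7.3 31.4 57.6]
   189 [16 16 17] [-0.5 32.1 56.9]
   191 [17 18 18] [ 5.  32.6 55.3]
294
   172 [94 95 94] [ 10.2  33.9 108.1]
   176 [90 91 90] [ 9.1 33.1 97.3]
   180 [84 85 84] [ 8.5 32.5 86.7]
   181 [87 88 87] [ 8.5 32.4 84.1]
   182 [93 94 92] [ 9.6 32.4 82.2]
   183 [95 96 94] [10.7 32.4 80.4]
   184 [ 99 100  96] [ 8.8 32.  76.4]
   185 [97 98 93] [-29.7  26.   47.6]
   186 [71 71 69] [-28.   26.1  46. ]
   187 [19 19 19] [-10.5  28.6  55.3]
   189 [18 19 18] [-0.6 29.8 56.7]
   191 [16 17 17] [ 4.7 30.3 55. ]
295
   172 [89 90 89] [  9.5  31.6 107.6]
   176 [89 90 90] [10.1 31.2 97.9]
   180 [118 120 115] [ 9.4 30.5 87.2]
   181 [123 124 120] [ 6.7 29.9 82.8]
   182 [136 137 132] [ 7.4 29.9 80.7]
   183 [127 128 125] [ 7.
[... 1885 characters left out ...]
4 [102 103  99] [-27.4 -44.7  50.4]
   185 [87 89 85] [-30.7 -45.8  45.4]
   186 [29 29 29] [ -9.3 -40.8  57.3]
   187 [23 23 23] [ -6.9 -40.4  56.2]
   189 [17 18 16] [ -1.  -39.5  54.8]
   191 [17 17 17] [  9.8 -37.3  57. ]
326
   172 [96 98 96] [  8.9 -34.8 105.8]
   176 [96 97 96] [  8.3 -36.   95.3]
   180 [103 104 102] [  9.9 -36.6  86.1]
   181 [142 143 138] [  8.7 -37.2  82.7]
   182 [176 177 170] [-34.2 -48.2  51.3]
   183 [145 146 140] [-31.  -47.7  50.6]
   184 [101 102  98] [-27.9 -47.2  50. ]
   185 [87 88 85] [701.  136.4 544.7]
   186 [29 29 29] [-10.2 -43.3  56.6]
   187 [22 23 22] [ -5.8 -42.4  56.9]
   189 [17 16 17] [ -0.1 -41.5  55.4]
   191 [16 16 17] [  9.8 -39.6  57. ]
```

Depth puts the tips at z ≈ 0.077, not 0.051. The real fingertips end about 26 mm higher than the stated pose implies, which also explains the zero force. Laterally they're over the keys (x +0–1, y ±32). I'll go on down from here, guided by force.

>>> send_rows --deltas '[[[0, 0, 0], [0, 0, 6], 67], [[0, 0, 0], [0, 0, 5], 67], [[0, 0, 0], [0, 0, 3], 67], [[0, 0, 0], [0, 0, 0], 67], [[0, 0, 0], [0, 0, 0], 67]]'

```text
time_s: 7.78
tool_pos: [0.4443, -0.1208, 0.0544]
tool_rot: [180.0, 0.0, 115.6]
wrist_force: [-0.1, -0.5, -0.1]
grip_width: 0.063
grasp_force: 0.0
```

```bash
cat > tip.py <<'E'
from h import *
from workcell import telemetry
im,d=eyes.get_image('side'); P=cloud('side',d); s=telemetry.state()
t=s['tool_pos'][:2];x=np.array([-.432,.902]);y=np.array([.902,.432])
e=(P[:,:,:2]-t)*1e3; a=e@x; b=e@y; z=P[:,:,2]*1e3
print(s['time_s'],s['tool_pos'].round(4),s['wrist_force'].round(1),s['grip_width'].round(4))
for sg in (1,-1):
    f=(d>0)&(a>3)&(a<14)&(sg*b>24)&(sg*b<50)&(im.max(2)>40)&(z<160)&(z>48)
    k=(d>0)&(abs(a)<14)&(sg*b>20)&(sg*b<52)&(im.max(2)<45)&(abs(z-54)<8)
    print('finger z',np.percentile(z[f],[0,3,8]).round(1),'key z',np.median(z[k]).round(1),k.sum())
l=(d>0)&(a<-28)&(a>-45)&(abs(b)<75)&(im.min(2)>150)
print('lid front z',np.percentile(z[l],[50,90]).round(1))
import sys
if len(sys.argv)>1: cv2.imwrite(sys.argv[1],cv2.resize(im[120:220,245:365],None,fx=6,fy=6,interpolation=2)[:,:,::-1])
E
python3 tip.py pics/c3.png
```

```text
Traceback (most recent call last):
  File "tip.py", line 6, in <module>
    print(s['time_s'],s['tool_pos'].round(4),s['wrist_force'].round(1),s['grip_width'].round(4))
                                                                       ^^^^^^^^^^^^^^^^^^^^^
AttributeError: 'float' object has no attribute 'round'
```

```bash
sed -i "s/s\['grip_width'\].round(4)/s['grip_width']/" tip.py; python3 tip.py pics/c3.png
```

```text
7.875 [ 0.4444 -0.1209  0.0545] [-0.6 -0.4  0.2] 0.06290995901666849
finger z [62.5 69.7 75.5] key z 55.7 89
finger z [62.6 68.6 73.5] key z 56.3 91
lid front z [51.7 52.7]
```

View pics/c3.png

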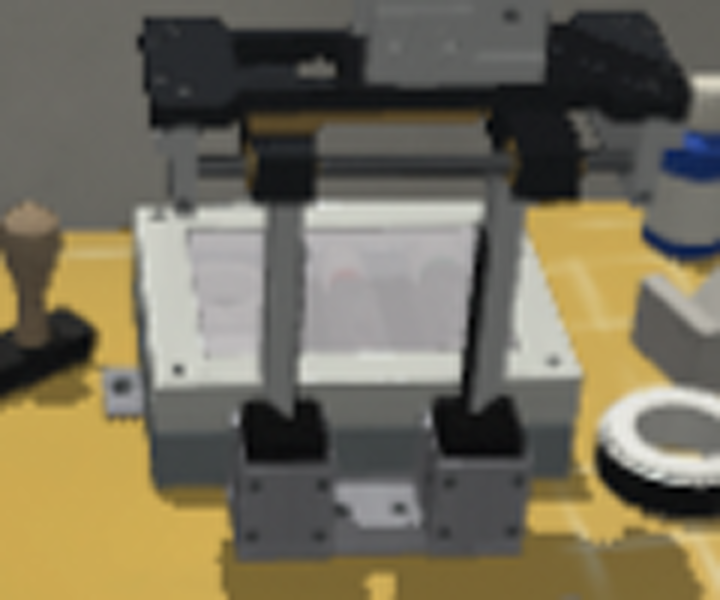

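The fingertips (crop (290,415) and (480,412)) are over the keys at z ≈ 62.5 mm, with the keys at 56. Next I descend to contact and start to press.

>>> send_rows --deltas '[[[0, 0, 0], [0, 0, 4], 67], [[0, 0, 0], [0, 0, 2], 67], [[0, 0, 0], [0, 0, 1], 67], [[0, 0, 0], [0, 0, 1], 67], [[0, 0, 0], [0, 0, 0], 67]]'

```text
time_s: 8.5
tool_pos: [0.444, -0.1207, 0.0468]
tool_rot: [-180.0, -0.0, 115.7]
wrist_force: [-1.5, 1.5, 5.1]
grip_width: 0.0629
grasp_force: 2.5
```

Contact, with about 5 N shared by the two keys. I'll press through to the stop.

>>> send_rows --deltas '[[[0, 0, 0], [0, 0, 1.5], 67], [[0, 0, 0], [0, 0, 1.5], 67], [[0, 0, 0], [0, 0, 1.2], 67], [[0, 0, 0], [0, 0, 0], 67]]'

```text
time_s: 9.0
tool_pos: [0.444, -0.1207, 0.0429]
tool_rot: [-180.0, -0.0, 115.7]
wrist_force: [-2.5, 0.7, 8.3]
grip_width: 0.063
grasp_force: 3.8
```

>>> send_rows --deltas '[[[0, 0, 0], [0, 0, 1], 67], [[0, 0, 0], [0, 0, 1], 67], [[0, 0, 0], [0, 0, 0], 67], [[0, 0, 0], [0, 0, 0], 67]]'

```text
time_s: 9.5
tool_pos: [0.444, -0.1207, 0.0412]
tool_rot: [-180.0, -0.0, 115.7]
wrist_force: [-1.7, 1.1, 9.8]
grip_width: 0.0631
grasp_force: 4.7
```

```bash
python3 tip.py pics/c4.png
```

```text
9.55 [ 0.4441 -0.1207  0.0412] [-4.1  1.2  9.8] 0.06307307082025672
finger z [48.7 55.  60.4] key z 49.2 73
finger z [49.6 55.5 61.5] key z 49.5 71
lid front z [69.2 70.2]
```

View pics/c4.png

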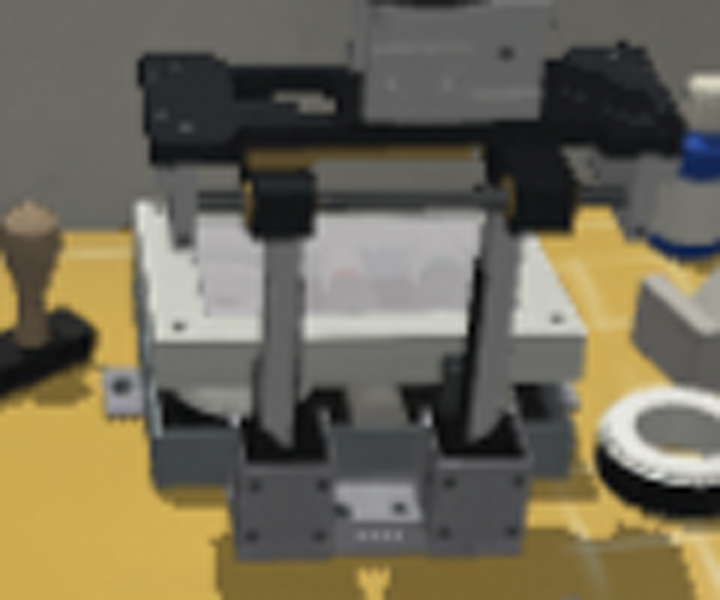

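The lid is rising (front edge at 69 mm, keys at 49 mm, force 10 N). The gripper carries a grey post whose end is near crop (185,245), so I'll check its clearance to the lid while holding.

```bash
python3 - <<'E'
from h import *
im,d=eyes.get_image('side'); P=cloud('side',d)
t=np.array([.4441,-.1207]);x=np.array([-.432,.902]);y=np.array([.902,.432])
for u,vs in ((275,(145,150,154,157,159,161,163,165)),(276,(145,150,154,157,159,161)),(291,(150,154,157,159,161))):
  for v in vs:
    p=P[v,u]; e=(p[:2]-t)*1e3; print(u,v,im[v,u],np.round([e@x,e@y,p[2]*1e3],0))
E
```

```text
275 145 [19 21 22] [ 34.  78. 186.]
275 150 [97 98 97] [ 33.  78. 175.]
275 154 [97 98 97] [ 33.  77. 166.]
275 157 [97 98 97] [ 33.  77. 159.]
275 159 [70 72 71] [ 34.  77. 155.]
275 161 [123 124 121] [ 35.  77. 151.]
275 163 [200 203 193] [-107.   64.   61.]
275 165 [201 203 194] [-97.  65.  61.]
276 145 [18 20 22] [ 32.  76. 185.]
276 150 [97 98 97] [ 35.  76. 176.]
276 154 [98 99 98] [ 34.  76. 166.]
276 157 [97 98 97] [ 33.  75. 158.]
276 159 [82 83 82] [ 32.  75. 153.]
276 161 [126 126 124] [ 33.  75. 150.]
291 150 [41 43 47] [ 28.  45. 171.]
291 154 [20 22 23] [ 34.  46. 166.]
291 157 [21 23 24] [ 34.  45. 159.]
291 159 [38 39 39] [ 33.  45. 153.]
291 161 [97 98 97] [ 11.  42. 136.]
```

The lowest part of the body is at about 150 mm, against a 108 mm open lid, so it clears. I'll hold here and let the lid rise.

>>> send_rows --deltas '[[[0, 0, 0], [0, 0, 0.3], 67], [[0, 0, 0], [0, 0, 0], 67], [[0, 0, 0], [0, 0, 0], 67], [[0, 0, 0], [0, 0, 0], 67], [[0, 0, 0], [0, 0, 0], 67], [[0, 0, 0], [0, 0, 0], 67], [[0, 0, 0], [0, 0, 0], 67], [[0, 0, 0], [0, 0, 0], 67], [[0, 0, 0], [0, 0, 0], 67], [[0, 0, 0], [0, 0, 0], 67], [[0, 0, 0], [0, 0, 0], 67], [[0, 0, 0], [0, 0, 0], 67]]'

```text
time_s: 11.1
tool_pos: [0.4441, -0.1207, 0.0411]
tool_rot: [-180.0, -0.0, 115.7]
wrist_force: [-5.0, 2.0, 11.5]
grip_width: 0.0629
grasp_force: 5.6
```

>>> send_rows --deltas '[[[0, 0, 0], [0, 0, 0], 67], [[0, 0, 0], [0, 0, 0], 67], [[0, 0, 0], [0, 0, 0], 67], [[0, 0, 0], [0, 0, 0], 67], [[0, 0, 0], [0, 0, 0], 67], [[0, 0, 0], [0, 0, 0], 67], [[0, 0, 0], [0, 0, 0], 67], [[0, 0, 0], [0, 0, 0], 67], [[0, 0, 0], [0, 0, 0], 67], [[0, 0, 0], [0, 0, 0], 67], [[0, 0, 0], [0, 0, 0], 67], [[0, 0, 0], [0, 0, 0], 67]]'

```text
time_s: 12.6
tool_pos: [0.4441, -0.1207, 0.0411]
tool_rot: [-180.0, -0.0, 115.7]
wrist_force: [-4.6, 1.3, 10.9]
grip_width: 0.063
grasp_force: 5.6
```

```bash
python3 tip.py; sleep 0; python3 tip.py; python3 tip.py pics/c5.png
```

```text
12.65 [ 0.4441 -0.1207  0.0411] [-4.1  1.3 11.4] 0.06296525548225738
finger z [50.5 55.7 60.6] key z 49.2 65
finger z [49.5 56.2 61.3] key z 49.4 71
12.7 [ 0.4441 -0.1207  0.0411] [-4.6  1.  10.5] 0.06288773703275813
finger z [49.5 54.6 60.8] key z 49.2 67
finger z [51.3 56.1 61. ] key z 49.1 70
12.75 [ 0.4441 -0.1207  0.0411] [-3.9  0.9 11.4] 0.06327015985081307
finger z [48.7 55.8 60.4] key z 49.2 69
finger z [50.2 56.  61.5] key z 49.4 72Traceback (most recent call last):
  File "tip.py", line 12, in <module>
    print('lid front z',np.percentile(z[l],[50,90]).round(1))
                        ~~~~~~~~~~~~~^^^^^^^^^^^^^^
    return _quantile_unchecked(
        a, q, axis, out, overwrite_input, method, keepdims, weights)
    return _ureduce(a,
                    func=_quantile_ureduce_func,
    ...<5 lines>...
                    overwrite_input=overwrite_input,
                    method=method)
    r = func(a, **kwargs)
    result = _quantile(arr,
                       quantiles=q,
    ...<2 lines>...
                       out=out,
                       weights=wgt)
    slices_having_nans = np.isnan(arr[-1, ...])
                                  ~~~^^^^^^^^^
IndexError: index -1 is out of bounds for axis 0 with size 0
Traceback (most recent call last):
  File "tip.py", line 12, in <module>
    print('lid front z',np.percentile(z[l],[50,90]).round(1))
                        ~~~~~~~~~~~~~^^^^^^^^^^^^^^
IndexError: index -1 is out of bounds for axis 0 with size 0
Traceback (most recent call last):
  File "tip.py", line 12, in <module>
    print('lid front z',np.percentile(z[l],[50,90]).round(1))
                        ~~~~~~~~~~~~~^^^^^^^^^^^^^^
IndexError: index -1 is out of bounds for axis 0 with size 0
```

>>> send_rows --deltas '[[[0, 0, 0], [0, 0, 0], 67], [[0, 0, 0], [0, 0, 0], 67], [[0, 0, 0], [0, 0, 0], 67], [[0, 0, 0], [0, 0, 0], 67], [[0, 0, 0], [0, 0, 0], 67], [[0, 0, 0], [0, 0, 0], 67]]'

```text
time_s: 13.5
tool_pos: [0.4441, -0.1207, 0.0411]
tool_rot: [-180.0, -0.0, 115.7]
wrist_force: [-5.3, 2.1, 11.2]
grip_width: 0.063
grasp_force: 5.6
```

```bash
python3 - <<'E'
s=open('tip.py').read(); i=s.index("l=(d>0)"); j=s.index("import sys")
s=s[:i]+"""l=(d>0)&(a<-25)&(a>-65)&(abs(b)<75)&(im.min(2)>120)&(z>45)&(z<130)
print('lid z',np.percentile(z[l],[50,90,99]).round(1) if l.any() else None,l.sum())
"""+s[j:]; open('tip.py','w').write(s)
E
python3 tip.py pics/c5.png
```

```text
13.55 [ 0.4441 -0.1207  0.0411] [-4.4  1.8 11.7] 0.06271808342781524
finger z [49.5 55.9 60.9] key z 49.6 70
finger z [49.1 55.7 60.9] key z 49.0 73
lid z [ 97.7 103.6 105.2] 383
```

>>> send_rows --deltas '[[[0, 0, 0], [0, 0, 0], 67], [[0, 0, 0], [0, 0, 0], 67], [[0, 0, 0], [0, 0, 0], 67], [[0, 0, 0], [0, 0, 0], 67]]'

```text
time_s: 14.05
tool_pos: [0.4441, -0.1207, 0.0411]
tool_rot: [-180.0, -0.0, 115.7]
wrist_force: [-4.1, 1.5, 11.0]
grip_width: 0.0627
grasp_force: 5.6
```

```bash
python3 tip.py pics/c6.png
```

```text
14.1 [ 0.4441 -0.1207  0.0411] [-4.1  1.3 11.3] 0.06290661574919272
finger z [48.9 55.4 61.6] key z 49.2 69
finger z [49.5 54.8 61.4] key z 49.5 70
lid z [ 97.5 103.7 105.7] 380
```

View pics/c6.png

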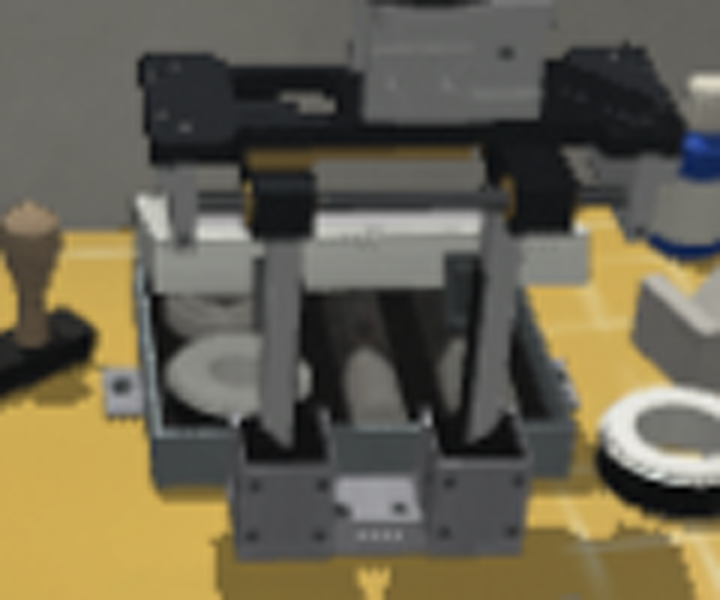

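The lid rests at its stop: the front edge is at about 106 mm and hasn't moved in 0.55 s, and the keys are still down. Now I release straight up and move clear.

>>> send_rows --deltas '[[[0, 0, 0], [0, 0, -2], 67], [[0, 0, 0], [0, 0, -4], 67], [[0, 0, 0], [0, 0, -8], 67], [[0, 0, 0], [0, 0, -15], 67], [[0, 0, 0], [0, 0, -25], 67], [[0, 0, 0], [0, 0, -30], 67], [[0, 0, 0], [10, 0, -35], 67], [[0, 0, 0], [20, 0, -30], 67], [[0, 0, 0], [30, 0, -15], 67], [[0, 0, 0], [25, 0, 0], 67], [[0, 0, 0], [0, 0, 0], 67], [[0, 0, 0], [0, 0, 0], 67]]'

```text
time_s: 15.6
tool_pos: [0.4077, -0.0446, 0.2041]
tool_rot: [180.0, 0.1, 115.7]
wrist_force: [0.2, -0.1, -0.1]
grip_width: 0.063
grasp_force: 0.0
```

```bash
python3 - <<'E'
from h import *
from workcell import telemetry
s=telemetry.state(); print(s['time_s'],s['tool_pos'],s['wrist_force'])
x=np.array([-.432,.902]);y=np.array([.902,.432]);t=np.array([.4441,-.1207])
im,d=eyes.get_image('side');P=cloud('side',d); e=(P[:,:,:2]-t)*1e3;a=e@x;b=e@y;z=P[:,:,2]*1e3
for sg in (1,-1):
    k=(d>0)&(abs(a)<16)&(abs(sg*b-36)<16)&(im.max(2)<45)&(abs(z-54)<8); print('key',np.median(z[k]) if k.any() else None,k.sum())
l=(d>0)&(a<-25)&(a>-65)&(abs(b)<75)&(im.min(2)>120)&(z>45)&(z<130); print('lid',np.percentile(z[l],[50,90,99]))
cv2.imwrite('pics/c7.png',cv2.resize(im[100:290,150:410],None,fx=3,fy=3)[:,:,::-1])
E
```

```text
15.6 [ 0.40769054 -0.04462075  0.20413871] [ 0.23441149 -0.11188424 -0.10353397]
key 55.559101500560594 125
key 55.90119540037469 130
lid [ 99.37348092 104.30056648 105.96513441]
```

View pics/c7.png

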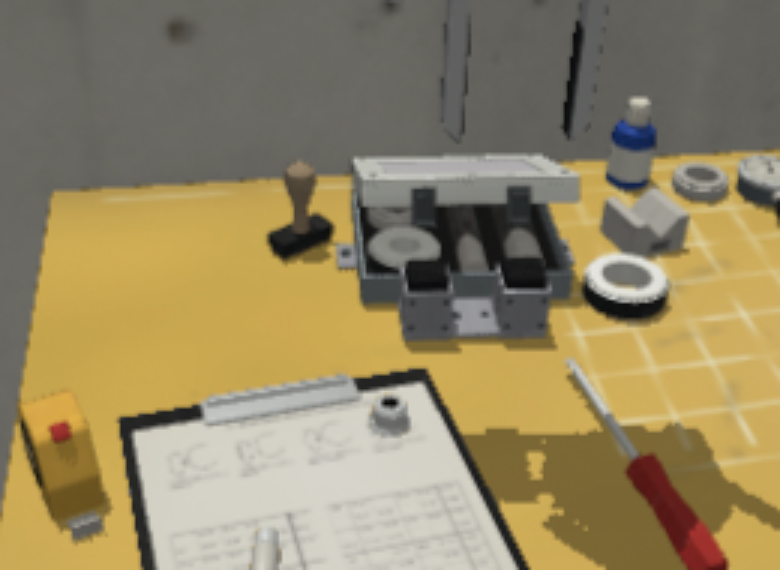

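The lid is open at its stop. Both keys (crop (427,275) and (523,272)) have sprung back to about 56 mm, the bystanders haven't moved, and the gripper is clear.

```bash
python3 -c "
from workcell import ticket
print(ticket.sign_off())"
```

```text
the job is handed in; nothing more can be done
None
```

The gauge case is open and handed in: both keys were held down until the lid came to rest at its stop, they have sprung back up, the things round the case look unmoved, and the arm is clear (about 16 s on the robot's clock).

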